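# Make up a batch of brass to weight on a bench scale

## Robot

A 6-joint arm with a two-finger parallel gripper is mounted at the origin on the work surface. World frame = base frame: x ahead of the robot, y to its left, z up, the work surface at z = 0. Lengths are in mm, angles in degrees, forces in N, time in s.
With the tool pointing down it reaches from about 150 to 775 mm from the base axis. Payload 6.1 kg.
Tool frame: the origin (TCP) lies at the very end of the fingers, on their centre line; the grasp point (between the pads) lies 19 mm behind it; z points along the fingers, y is the direction in which the jaws open and shut (so a half turn about z gives the same grasp; the last joint's range is limited). The gripper opens to 85 mm and grips with 20 to 120 N. Pads are 22 mm wide; open, the fingers measure 114 mm over their backs; the gripper's body (76 mm by 85 mm) begins 54 mm behind the grasp point. The pads swing forward as they close: fully open they stand 13 mm farther back than shut.
Start: joints at [-72.708, 7.208, -2.269, 80.523, 0, 90], TCP at [156.044, -501.257, 231.295] pointing down, gripper open.
Joint ranges: [-155.77, 155.77], [-54.66, 111.73], [-72.52, 77.12], [-102.08, 115.82], [-83.92, 84.16], [-180, 180]. Speed limits (degrees/s): [136.94, 136.94, 172.46, 180, 180, 180].

## Interface

Orientations are given as [roll, pitch, yaw] about the fixed x, y, z axes, in that order (R = Rz(yaw) Ry(pitch) Rx(roll)).
In Python, from plant import env, eyes, ticket gives the robot as it stands.
- The arm moves only by the tool apply_moves, never from a script. Its argument "increments" is a list of rows, each a list of 7 numbers: the opening in per cent of the stroke, from 0 (shut) to 100 (fully open), then the shift along the tool's x, y, z in m, then the turn, a rotation vector about the tool's x, y, z in degrees. A call has exactly 5 rows; each row is the pose to reach, as a shift and turn from the pose commanded when the call began, along the tool's axes at that moment; what a row does not reach only later rows make up. A row lasts 1/12 s, in which the tool goes at most 41.7 mm and 7.16 degrees, less where a joint would pass 70% of its speed; a pose out of reach is approached as far as the arm can. A call with a gripper value outside its range is refused whole. The fingers move at their own pace and stop on an object; "grip_force" is the grip in N (left out, the last holds). Time passes only in rows, so rows that repeat a pose let the fingers close, or fill a call up. It gives the time, the measured TCP pose, the force and the opening at its end, in the units of the state.
- env.state(): the state, without advancing time (a new reading comes with each control period).
- eyes.read_camera(name): name is "scene" or "top"; returns a dict with "frame" (400x640x3 uint8, blue, green, red), "intrinsics" (3x3 intrinsics, pixels), "k1" (the pictures are not rectified: a ray, as slopes to the right and down, at radius r is drawn at 1 + k1 r^2 times it, then the intrinsics apply), "eye" and "orientation" of the camera in the world. Camera axes: x right, y up, looking along -z (the intrinsics and any distortion apply to the point x, -y, -z); pixel columns grow to the right and rows downward; lengths in mm; the calibration is good to about 2 mm. A picture is of the moment at which its call begins. There is no depth.
- ticket.close_job(): hands the job in, once; it reports no verdict.
The state is a dict: "time_s": time; "joints": joint angles; "joint_velocities": joint speeds; "joint_torque": joint torques, N m; "eef_pos": TCP position; "tcp_rot": TCP orientation; "ft_force": force on the tool from outside, world axes, zero at the start; "moment": the same for the moment, N m; "opening": finger opening in mm.
Only numpy, scipy, OpenCV 4.12 (cv2) and the standard library are available. Lean on these libraries where they do the work, as an engineer would, in place of code of your own. Each camera call takes 0.05 s, during which the arm holds its last target. There are 200 camera calls.

## Task

Lift the clear dust cover off the rack beside the scale and stand it, rim down, on the grey cutting mat. Then slide brass blanks along their lanes onto the scale pan, without lifting them, until the dial's red needle rests in the green band: each blank must end either wholly on the pan or still in the rack. Keep the jar standing on the pan and leave everything else on the bench where it is.

Things in the scene. Friction and masses are not known exactly. Their poses are not given: they have to be found in the camera images.
- scale: grey bench scale, fixed. Origin: on the bench under the middle of the pan. Its +y runs from the rack to the pan; the dial is on its +x side. z up
- rack (a point): wooden rack fixed to the scale: level floor, 164 (x) x 76 (y) mm, 69 mm above the bench. This point: centre of the floor's top, 120 mm to -y of the scale origin; axes as the scale's. Four lanes run along y at x=-54, -18, 18, 54 mm, parted by ribs 4 mm high and wide, 52 mm long. Open at both ends; its +y end faces the pan across a 2 mm gap
- dial (a point): centre of the round white dial, 112 mm across, 75 mm above the bench, at (150, 0) mm in the scale's x, y; face up, tilted 26 deg towards the scale's +x
- pan: aluminium scale pan, 160 x 160 mm square and 4 mm thick, sprung: it sinks straight down 8 mm per kg and does not turn. Origin: centre of its top surface (70 mm above the bench when empty). Axes as the scale's. Open towards the rack (-y); 7 mm rims on the other three sides
- needle (a joint): reading of the dial's red needle, rad: 0 for an empty pan, growing clockwise by 4.36 rad per kg (divisions are 100 g). The green band on the dial runs from 2.92 to 4.06
- cover: clear dust cover with blue edging, an upside-down box 156 (x) x 68 (y) x 40 mm high, walls 4 mm, 0.13 kg, standing loose on the rack floor over the blanks. Origin: centre of its underside (level of its open rim). On top, in the middle, a black round knob, 22 mm diameter, from z=40 to z=70 mm
- jar: closed glass jar with brass scraps inside, 62 mm diameter, 70 mm tall, standing on the +y half of the pan; its weight (0.2 to 0.6 kg) varies
- mat: dark grey cutting mat with a pale grid, 260 (x) x 220 (y) x 3 mm, fixed on the bench. Origin: centre of its underside
- blank0: brass blank in lane 0 of the rack (lane 0 at scale x=-54 mm): block 22 (x) x 40 (y) x 28 mm high, about 0.21 kg, long side along its lane. Origin: centre of its underside
- blank1: brass blank in lane 1 of the rack (lane 0 at scale x=-54 mm): block 22 (x) x 40 (y) x 28 mm high, about 0.21 kg, long side along its lane. Origin: centre of its underside
- blank2: brass blank in lane 2 of the rack (lane 0 at scale x=-54 mm): block 22 (x) x 40 (y) x 28 mm high, about 0.21 kg, long side along its lane. Origin: centre of its underside
- blank3: brass blank in lane 3 of the rack (lane 0 at scale x=-54 mm): block 22 (x) x 40 (y) x 28 mm high, about 0.21 kg, long side along its lane. Origin: centre of its underside
- brush: white-handled soft brush, 190 mm long, lying along the mat's x, on the mat near its -y edge, loose (bystander); origin at the middle of its underside
- size_bottle: white plastic bottle with a red cap, 56 mm diameter, 150 mm tall (bystander); origin at the middle of its underside
- tape: yellow tape roll lying flat, 90 mm across, 24 mm tall (bystander); origin at the middle of its underside
- leaf_bowl: small glass bowl, 84 mm across, 45 mm tall (bystander); origin at the middle of its underside
- wax_tin: green tin, 72 mm diameter, 45 mm tall (bystander); origin at the middle of its underside
- sand_block: cork sanding block, 40 x 70 x 26 mm (bystander); origin at the middle of its underside

How it is judged:
By the outcome, as a careful person would: the job done as asked, in the order asked, and still so for the second after the job is handed in, with the robot touching nothing.
It also fails if it takes over 64 s, if anything falls off the work surface, if the arm or the gripper's body presses on something with over 40 N, if the wrist force passes 120 N, or if a joint passes its speed limit or range.

## Working session

There is one attempt and no reset: what is moved stays moved. The work goes in short steps, Python scripts to look and compute and a tool call to move; the robot and the scene stay as the last step left them, time stands still between calls to the robot, and variables do not carry over. Pictures are saved under pics/ and viewed, about 8 in all and at most 12, crops included, and the job is handed in when it is done.

Besides the shell and the picture viewer there is one more tool, called after ">>>" as name(argument=value, ...) on one line, values as JSON. apply_moves: Moves the arm, as the interface text tells. Its arguments: {"type":"object","properties":{"increments":{"type":"array","items":{"type":"array","items":{"type":"number"}}},"grip_force":{"type":"number"}},"required":["increments"]}

```bash
mkdir -p pics; ls; cat > h.py <<'E'
import numpy as np, cv2
from plant import env, eyes, ticket
from scipy.spatial.transform import Rotation as R
def cam(n):
    c=eyes.read_camera(n); return c
def ray(c,u,v):
    K=np.array(c["intrinsics"]);x=(u-K[0,2])/K[0,0];y=(v-K[1,2])/K[1,1]
    s=1.
    for _ in range(20): s=1+c["k1"]*((x/s)**2+(y/s)**2)
    o=np.array(c["orientation"]); M=R.from_euler('xyz',o,degrees=True).as_matrix() if o.shape==(3,) else o
    return np.array(c["eye"]),M@np.array([x/s,-y/s,-1.])
def onz(c,u,v,z):
    e,d=ray(c,u,v); return e+d*(z-e[2])/d[2]
def proj(c,p):
    o=np.array(c["orientation"]); M=R.from_euler('xyz',o,degrees=True).as_matrix() if o.shape==(3,) else o
    q=M.T@(np.array(p)-np.array(c["eye"])); x,y=q[0]/-q[2],-q[1]/-q[2]
    s=1+c["k1"]*(x*x+y*y);K=np.array(c["intrinsics"]);return np.array([K[0,0]*x*s+K[0,2],K[1,1]*y*s+K[1,2]])
E
python3 - <<'E'
from h import *
for n in("top","scene"):
    c=cam(n);cv2.imwrite(f"pics/{n}0.png",c["frame"]);print(n,c["intrinsics"],c["k1"],c["eye"],c["orientation"])
print(env.state())
E
```

```text
pics
top [[446.81081611   0.         321.04952339]
 [  0.         446.81081611 196.95178779]
 [  0.           0.           1.        ]] 0.005187111469755929 [ 412.93930368   17.03688821 1439.32716009] [  5.94423583   0.09487815 -89.19707425]
scene [[395.16065433   0.         320.75701188]
 [  0.         395.16065433 199.96167705]
 [  0.           0.           1.        ]] -0.040147879184037075 [1224.44952932 -165.12126973 1096.84912716] [34.98622388 -0.75115252 76.05108119]
{'time_s': 0.1, 'joints': array([-7.27094750e+01,  7.23851900e+00, -2.31911500e+00,  8.05250696e+01,
       -4.50722915e-04,  9.00006226e+01]), 'joint_velocities': array([-0.0148431 , -0.06064294,  0.02857922, -0.02551085,  0.10699549,
        0.00483114]), 'joint_torque': array([-1.26405583e-03, -4.36902416e+01,  3.53607452e+01,  1.36120545e-02,
       -6.08314576e-05, -9.57135342e-06]), 'eef_pos': array([ 155.92783348, -500.92620302,  230.61190915]), 'tcp_rot': array([-1.79917296e+02,  4.51621111e-04,  1.72899030e+01]), 'ft_force': array([-0.39600657, -0.63536552,  0.29475275]), 'moment': array([-0.03760961, -0.01846771,  0.01758261]), 'opening': 85.13074959944942}
```

View pics/top0.png

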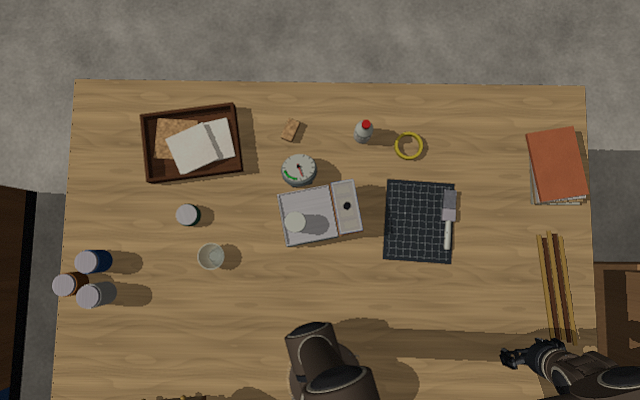

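View pics/scene0.png

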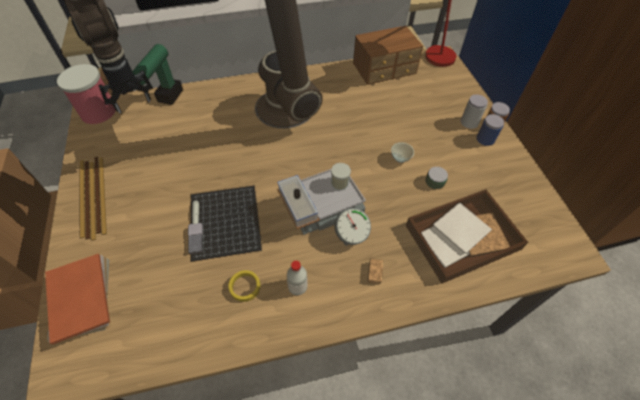

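Top view: pan near (305,215), rack with cover near (346,207) and its knob at (347,206), dial (298,168), mat (420,222) with the brush on its right side (448,215). The scene view agrees. Next I'll view enlarged crops to measure.

```bash
python3 - <<'E'
from h import *
a=cv2.imread("pics/top0.png")[140:270,265:465];b=cv2.imread("pics/scene0.png")[150:265,180:380]
a=cv2.resize(a,(800,520),interpolation=cv2.INTER_CUBIC)
b=cv2.resize(b,(800,460),interpolation=cv2.INTER_CUBIC)
cv2.imwrite("pics/topc.png",a);cv2.imwrite("pics/scenec.png",b)
E
```

```text
(no output)
```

View pics/topc.png

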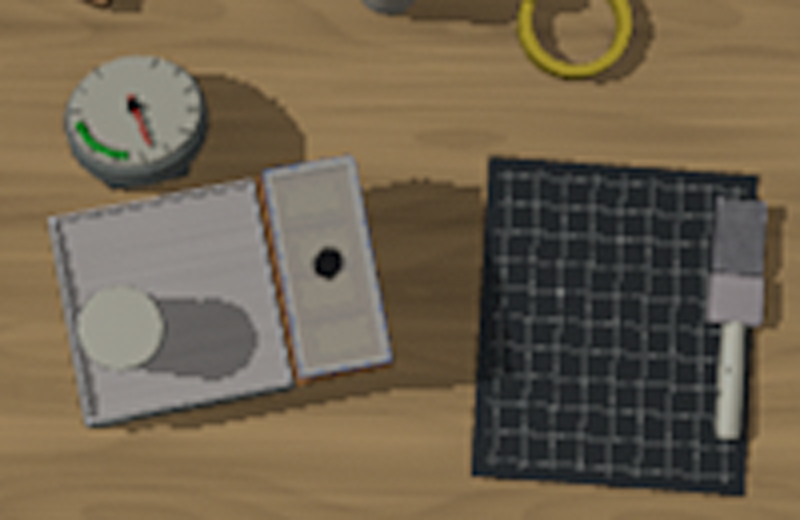

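View pics/scenec.png

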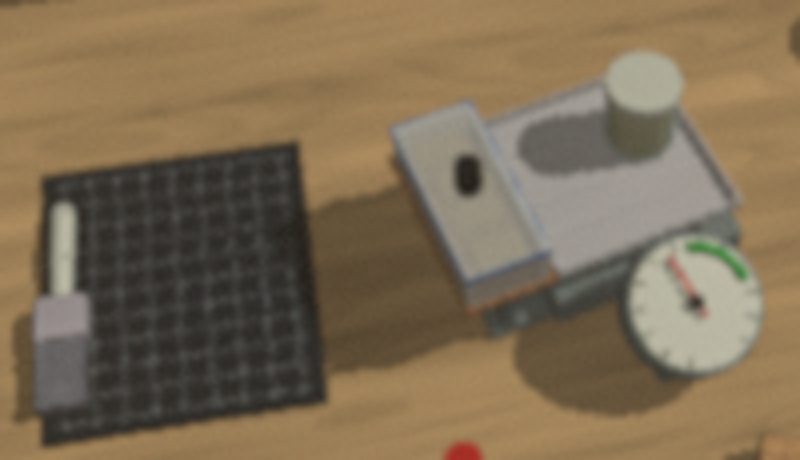

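Crops: knob at top crop (328,263) and scene crop (468,175). Mat corners in the top crop are (490,157), (758,175), (745,495), (473,477). The jar is on the pan's -x, +y side. The needle sits about 25° before the green band, so the reading is about 140° (about 0.56 kg), which suggests one blank will do. Now I'll compute positions.

```bash
cat >> h.py <<'E'
def blob(img,mask,x0,y0,x1,y1):
    m=np.zeros(mask.shape,np.uint8);m[y0:y1,x0:x1]=mask[y0:y1,x0:x1]
    n,l,s,c=cv2.connectedComponentsWithStats(m); i=1+np.argmax(s[1:,4]); return c[i],s[i],(l==i)
def tri(ca,pa,cb,pb):
    (e,d),(f,g)=ray(ca,*pa),ray(cb,*pb)
    t=np.linalg.lstsq(np.c_[d,-g],f-e,rcond=None)[0]; a,b=e+d*t[0],f+g*t[1]; return (a+b)/2,np.linalg.norm(a-b)
E
python3 - <<'E'
from h import *
T,S=cam("top"),cam("scene")
ta=(265-.375,140-.375);sa=(180-.375,150-.375)
tp=lambda x,y:(ta[0]+x/4,ta[1]+y/4)
sp=lambda x,y:(sa[0]+x/4,sa[1]+y/4)
g=lambda c:(c["frame"].max(2)<60).astype(np.uint8)
kt,s1,_=blob(T,g(T),338,198,356,214);ks,s2,_=blob(S,g(S),288,185,305,203)
print("knob px",kt,s1,ks,s2,"tri",tri(T,kt,S,ks),onz(T,*kt,128),onz(S,*ks,124))
cov=np.array([onz(T,*tp(*p),109) for p in[(262,172),(352,157),(390,360),(300,378)]])
covs=np.array([onz(S,*sp(*p),109) for p in[(470,100),(390,130),(467,284),(548,251)]])
for q in(cov,covs):print("cover",q[:,:2].round(),q.mean(0).round(1),"sides",np.linalg.norm(np.roll(q,-1,0)-q,axis=1).round(),"angs",[round(float(np.degrees(np.arctan2(*d[1::-1]))),1) for d in np.roll(q,-1,0)-q])
mat=np.array([onz(T,*tp(*p),3) for p in[(490,157),(758,175),(745,495),(473,477)]])
mats=np.array([onz(S,*sp(*p),3) for p in[(325,402),(42,445),(43,177),(297,142)]])
for q in(mat,mats):print("mat",q[:,:2].round(),q.mean(0).round(1),"sides",np.linalg.norm(np.roll(q,-1,0)-q,axis=1).round(),"angs",[round(float(np.degrees(np.arctan2(*d[1::-1]))),1) for d in np.roll(q,-1,0)-q])
print("jar",onz(T,*tp(120,328),136),onz(S,*sp(645,82),136))
print("brush edge T",[onz(T,*tp(*p),z)[:2].round() for p,z in[((715,200),12),((708,318),12),((730,437),12)]])
pan=np.array([onz(T,*tp(*p),z) for p,z in[((50,217),72),((258,180),67),((293,388),67),((90,424),72)]]);print("pan",pan[:,:2].round(),pan.mean(0))
dc=onz(T,*tp(133,103),75);print("dial",dc,onz(S,*sp(697,302),75))
E
```

```text
knob px [346.51351351 205.40540541] [344 202   6   8  37] [296.625   193.40625] [295 190   5   8  32] tri (array([525.85142432, -54.2343046 , 123.74046584]), np.float64(0.4089522433331326)) [525.4446718 -54.2032917 128.       ] [526.08487875 -54.06476264 124.        ]
cover [[ 595.   -5.]
 [ 607.  -73.]
 [ 456. -102.]
 [ 441.  -35.]] [524.8 -54.  109. ] sides [ 69. 155.  68. 157.] angs [-79.7, -169.1, 102.1, 11.0]
cover [[ 443.  -35.]
 [ 458. -103.]
 [ 612.  -74.]
 [ 598.   -9.]] [527.7 -55.2 109. ] sides [ 69. 157.  66. 157.] angs [-77.5, 10.8, 102.5, -170.2]
mat [[ 624. -192.]
 [ 613. -409.]
 [ 356. -394.]
 [ 367. -178.]] [ 489.9 -293.3    3. ] sides [217. 257. 216. 258.] angs [-93.1, 176.7, 87.1, -3.1]
mat [[ 626. -193.]
 [ 612. -409.]
 [ 357. -393.]
 [ 370. -177.]] [ 491.4 -293.1    3. ] sides [216. 256. 217. 256.] angs [-93.6, 176.5, 86.5, -3.6]
jar [475.19957813  97.13341565 136.        ] [478.57362485  98.16459033 136.        ]
brush edge T [array([ 591., -371.]), array([ 496., -364.]), array([ 402., -381.])]
pan [[563. 157.]
 [595.  -3.]
 [434. -32.]
 [405. 122.]] [499.21382456  61.01441767  69.5       ]
dial [652.13790907  94.33205619  75.        ] [647.07313462  95.39755531  75.        ]
```

Cover centre and knob are at (526,-54), yaw 10.9°, and both views agree. Knob height triangulates to 124 mm, as it should. Mat centre is (490,-293), yaw -3.3°. Moving above the knob.

>>> apply_moves(increments=[[50,0.034,-0.022,0.002,0,0,1.3],[50,0.068,-0.044,0.004,0,0,2.6],[50,0.102,-0.067,0.007,0,0,3.9],[50,0.136,-0.089,0.009,0,0,5.2],[50,0.17,-0.111,0.011,0,0,6.4]])

```text
time_s: 0.62
eef_pos: [285.9, -343.1, 220.0]
tcp_rot: [-180.0, 0.0, 10.8]
ft_force: [-0.6, -0.8, -0.1]
opening: 43.1
```

>>> apply_moves(increments=[[50,0.029,-0.024,0.002,0,0,0],[50,0.058,-0.048,0.004,0,0,0],[50,0.087,-0.072,0.006,0,0,0],[50,0.117,-0.096,0.008,0,0,0],[50,0.146,-0.12,0.01,0,0,0]])

```text
time_s: 1.03
eef_pos: [406.9, -197.6, 210.3]
tcp_rot: [180.0, -0.0, 10.9]
ft_force: [0.5, -0.8, 0.1]
opening: 42.9
```

>>> apply_moves(increments=[[50,0.035,-0.029,0.002,0,0,0],[50,0.07,-0.058,0.004,0,0,0],[50,0.105,-0.086,0.006,0,0,0],[50,0.13,-0.108,0.008,0,0,0],[50,0.146,-0.12,0.01,0,0,0]])

```text
time_s: 1.45
eef_pos: [528.7, -50.5, 199.8]
tcp_rot: [-180.0, -0.0, 11.1]
ft_force: [-0.1, -0.9, -0.5]
opening: 42.4
```

>>> apply_moves(increments=[[50,-0.003,0.003,0.02,0,0,0],[50,-0.003,0.003,0.04,0,0,0],[50,-0.003,0.003,0.055,0,0,0],[50,-0.003,0.003,0.065,0,0,0],[50,-0.003,0.003,0.065,0,0,0]])

```text
time_s: 1.87
eef_pos: [523.0, -57.2, 132.9]
tcp_rot: [-179.9, 0.2, 10.9]
ft_force: [0.1, -0.4, -0.1]
opening: 43.0
```

>>> apply_moves(increments=[[50,0.003,-0.003,0.006,0,0,0],[50,0.003,-0.003,0.012,0,0,0],[50,0.003,-0.003,0.018,0,0,0],[50,0.003,-0.003,0.019,0,0,0],[50,0.003,-0.003,0.019,0,0,0]])

```text
time_s: 2.28
eef_pos: [526.6, -53.9, 116.1]
tcp_rot: [-180.0, 0.0, 10.9]
ft_force: [0.2, 0.9, -0.3]
opening: 42.7
```

>>> apply_moves(increments=[[0,0,0,0,0,0,0],[0,0,0,0,0,0,0],[0,0,0,0,0,0,0],[0,0,0,0,0,0,0],[0,0,0,0,0,0,0]], grip_force=40)

```text
time_s: 2.7
eef_pos: [527.0, -54.0, 116.8]
tcp_rot: [180.0, -0.0, 10.9]
ft_force: [0.6, -0.1, 2.2]
opening: 20.5
```

>>> apply_moves(increments=[[0,0,0,-0.006,0,0,0],[0,0,0,-0.02,0,0,0],[0,0,0,-0.04,0,0,0],[0,0,0,-0.06,0,0,0],[0,0,0,-0.07,0,0,0]])

```text
time_s: 3.12
eef_pos: [527.3, -53.9, 188.7]
tcp_rot: [180.0, -0.1, 10.9]
ft_force: [0.4, -1.2, -0.9]
opening: 20.7
```

```bash
python3 - <<'E'
from h import *
print(env.state()["eef_pos"],env.state()["opening"],env.state()["ft_force"])
a=cv2.resize(cam("top")["frame"][140:270,265:465],(800,520),interpolation=cv2.INTER_CUBIC)
b=cv2.resize(cam("scene")["frame"][150:265,180:380],(800,460),interpolation=cv2.INTER_CUBIC)
cv2.imwrite("pics/lift.png",cv2.resize(np.vstack([a,b]),(490,600)));cv2.imwrite("pics/lift_s.png",b)
E
```

```text
[527.32332651 -53.90392794 188.6760279 ] 20.717655176791897 [ 0.41253961 -1.17854861 -0.94542019]
```

View pics/lift_s.png

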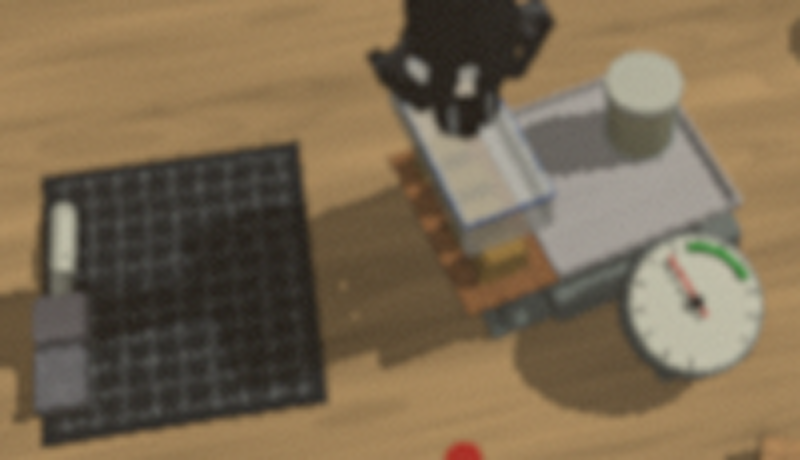

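Scene crop: the cover is in the gripper, clear of the rack, and a brass blank is visible at (505,258) in lane 3. Carrying it to the mat.

>>> apply_moves(increments=[[0,-0.007,0.018,0,0,0,1.4],[0,-0.018,0.048,0,0,0,3.5],[0,-0.03,0.08,0,0,0,6],[0,-0.042,0.112,0,0,0,9],[0,-0.054,0.144,0,0,0,11.5]])

```text
time_s: 3.63
eef_pos: [500.0, -206.5, 184.8]
tcp_rot: [-180.0, 0.1, -0.7]
ft_force: [0.6, 0.4, -1.3]
opening: 20.4
```

>>> apply_moves(increments=[[0,-0.001,0.025,0.01,0,0,1.4],[0,-0.003,0.04,0.03,0,0,2.7],[0,-0.005,0.05,0.05,0,0,2.7],[0,-0.006,0.053,0.07,0,0,2.7],[0,-0.006,0.053,0.08,0,0,2.7]])

```text
time_s: 4.05
eef_pos: [492.3, -258.5, 102.2]
tcp_rot: [-179.9, 0.3, -3.4]
ft_force: [0.0, 0.9, -1.6]
opening: 20.5
```

>>> apply_moves(increments=[[0,0,0,0.01,0,0,0],[0,0,0,0.02,0,0,0],[0,0,0,0.03,0,0,0],[0,0,0,0.035,0,0,0],[0,0,0,0.035,0,0,0]])

```text
time_s: 4.47
eef_pos: [494.0, -257.8, 70.2]
tcp_rot: [-180.0, 0.1, -3.3]
ft_force: [-0.2, -0.4, -1.2]
opening: 20.7
```

>>> apply_moves(increments=[[0,0,0,0.006,0,0,0],[0,0,0,0.012,0,0,0],[0,0,0,0.015,0,0,0],[0,0,0,0.017,0,0,0],[0,0,0,0.017,0,0,0]])

```text
time_s: 4.88
eef_pos: [494.2, -258.3, 53.9]
tcp_rot: [-180.0, 0.0, -3.3]
ft_force: [0.8, -0.4, -1.2]
opening: 20.7
```

>>> apply_moves(increments=[[0,0,0,0.0005,0,0,0],[0,0,0,0.001,0,0,0],[0,0,0,0.0015,0,0,0],[0,0,0,0.002,0,0,0],[0,0,0,0.002,0,0,0]])

```text
time_s: 5.3
eef_pos: [494.4, -258.5, 52.3]
tcp_rot: [180.0, -0.0, -3.3]
ft_force: [-0.1, -0.1, -1.3]
opening: 20.2
```

>>> apply_moves(increments=[[0,0,0,0.0005,0,0,0],[0,0,0,0.001,0,0,0],[0,0,0,0.0015,0,0,0],[0,0,0,0.002,0,0,0],[0,0,0,0.002,0,0,0]])

```text
time_s: 5.72
eef_pos: [494.4, -258.5, 50.8]
tcp_rot: [180.0, -0.0, -3.3]
ft_force: [-0.5, 0.6, 3.6]
opening: 20.5
```

Contact (+3.6 N), so I'll release it and retreat straight up.

>>> apply_moves(increments=[[50,0,0,0,0,0,0],[50,0,0,0,0,0,0],[50,0,0,0,0,0,0],[50,0,0,0,0,0,0],[50,0,0,0,0,0,0]])

```text
time_s: 6.13
eef_pos: [494.4, -258.4, 50.2]
tcp_rot: [-180.0, 0.0, -3.3]
ft_force: [0.6, 0.8, -0.6]
opening: 42.7
```

>>> apply_moves(increments=[[50,0,0,-0.01,0,0,0],[50,0,0,-0.03,0,0,0],[50,0,0,-0.06,0,0,0],[50,0,0,-0.1,0,0,0],[50,0,0,-0.12,0,0,0]])

```text
time_s: 6.55
eef_pos: [495.3, -258.9, 175.3]
tcp_rot: [179.9, -0.2, -3.3]
ft_force: [0.6, -0.2, 1.0]
opening: 43.0
```

>>> apply_moves(increments=[[0,-0.035,0,0,0,0,0],[0,-0.075,0,0,0,0,0],[0,-0.11,0,0,0,0,0],[0,-0.14,0,0,0,0,0],[0,-0.15,0,0,0,0,0]])

```text
time_s: 6.97
eef_pos: [341.2, -248.9, 171.3]
tcp_rot: [180.0, 0.0, -3.4]
ft_force: [0.1, 0.6, -0.3]
opening: 0.1
```

```bash
python3 - <<'E'
from h import *
T,S=cam("top"),cam("scene")
cv2.imwrite("pics/t1f.png",T["frame"]);cv2.imwrite("pics/s1f.png",S["frame"])
a=cv2.resize(T["frame"][155:265,270:465],(798,450),interpolation=cv2.INTER_CUBIC)
cv2.imwrite("pics/t1.png",a)
b=cv2.resize(S["frame"][150:265,180:380],(800,460),interpolation=cv2.INTER_CUBIC)
cv2.imwrite("pics/s1.png",b)
E
```

```text
(no output)
```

View pics/t1.png

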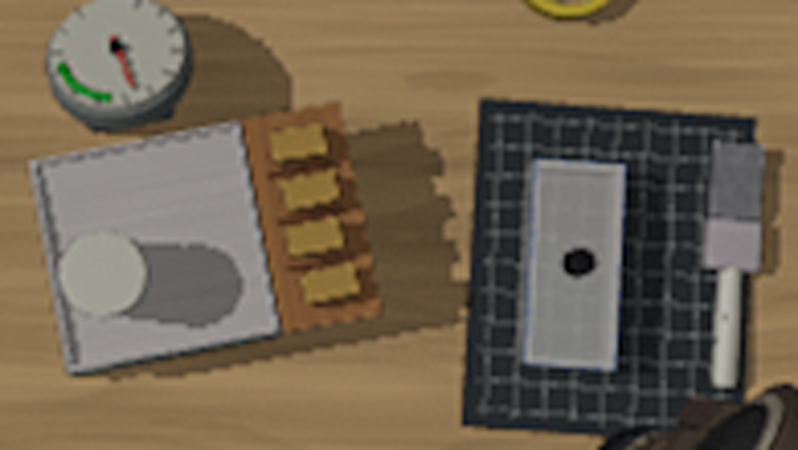

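View pics/s1.png

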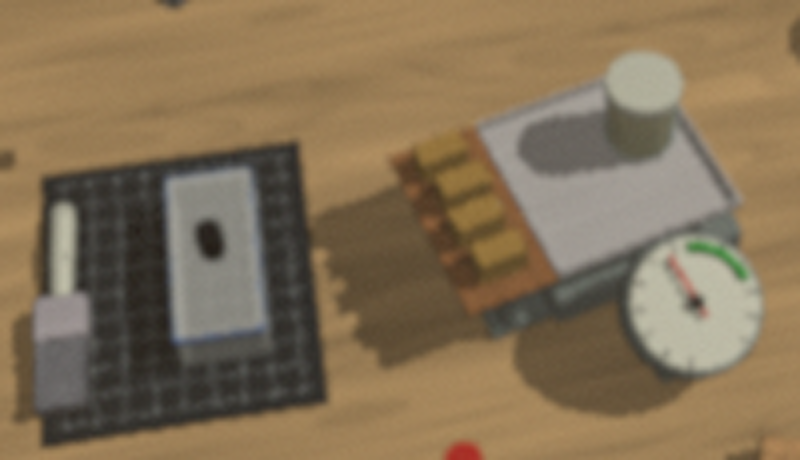

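Both views show the cover standing on the mat, clear of the brush. All four blanks are in their lanes, at top crop (300,143), (312,190), (315,238) and (330,283). Now for the blank positions and the dial reading.

```bash
cat >> h.py <<'E'
YAW=10.9; SO=np.array([502.8,63.8])
def sc(p):
    a=np.radians(YAW);d=np.array(p)[:2]-SO;return np.array([d[0]*np.cos(a)+d[1]*np.sin(a),-d[0]*np.sin(a)+d[1]*np.cos(a)])
def wd(x,y):
    a=np.radians(YAW);return SO+np.array([x*np.cos(a)-y*np.sin(a),x*np.sin(a)+y*np.cos(a)])
def gold(c):
    f=c["frame"];h=cv2.cvtColor(f,cv2.COLOR_BGR2HSV);return h
def dial(c,box):
    x0,y0,x1,y1=box
    f=c["frame"].astype(int);b,g,r=f[...,0],f[...,1],f[...,2]
    a=np.radians(YAW);X=np.array([np.cos(a),np.sin(a),0]);Y=np.array([-np.sin(a),np.cos(a),0]);Z=np.array([0,0,1.])
    t=np.radians(26);n=np.sin(t)*X+np.cos(t)*Z;u=np.cos(t)*X-np.sin(t)*Z
    C=np.r_[wd(150,0),75]
    def pts(m,zz=0):
        o=[]
        for v,w in np.argwhere(m[y0:y1,x0:x1]):
            e,d=ray(c,w+x0,v+y0);q=e+d*((C+n*zz-e)@n)/(d@n)-C;o.append([q@u,q@Y])
        return np.array(o)
    G=pts((g-r>30)&(g-b>25));Rd=pts((r-g>45)&(r-b>45))
    W=pts((f.min(2)>105)&(f.max(2)-f.min(2)<45))
    ctr=(W.min(0)+W.max(0))/2
    ang=lambda P:np.degrees(np.arctan2(-(P-ctr)[:,1],(P-ctr)[:,0]))
    ga=np.unwrap(np.radians(np.sort(ang(G)%360)));far=Rd[np.linalg.norm(Rd-ctr,axis=1)>15]
    return ctr,np.degrees(ga[[0,-1]]),np.degrees(np.arctan2(-(far.mean(0)-ctr)[1],(far.mean(0)-ctr)[0]))%360,len(Rd),len(far)
E
python3 - <<'E'
from h import *
T,S=cam("top"),cam("scene")
for c,bx in((T,(275,145,325,192)),(S,(330,203,375,248))): print("dial",dial(c,bx))
h=cv2.cvtColor(T["frame"],cv2.COLOR_BGR2HSV)
k=4.092;
for i,(x,y) in enumerate([(330,283),(315,238),(312,190),(300,143)]):
    u,v=270-.4+x/k,155-.4+y/k; print("blank",i,u,v,h[int(round(v)),int(round(u))],"T",sc(onz(T,u,v,97)).round(1))
for i,(x,y) in enumerate([(440,148),(462,183),(475,212),(497,245)]):
    print("S blank",i,sc(onz(S,180-.375+x/4,150-.375+y/4,97)).round(1))
r=[(247,122),(340,105),(380,312),(283,332)]
print("rack corners",[sc(onz(T,270-.4+x/k,155-.4+y/k,69)).round(1) for x,y in r])
p=[(440-40,155),(480,127),(552,280),(475,312)]
print("S rack",[sc(onz(S,180-.375+x/4,150-.375+y/4,69)).round(1) for x,y in[(388,158),(475,125),(558,280),(475,312)]])
print("jar",sc((477,97.6)))
E
```

```text
dial (array([-28.93727242,  -6.37929393]), array([229.63042542, 294.20809767]), np.float64(342.9079754973082), 15, 6)
dial (array([-19.39964056,   1.44084933]), array([208.79267269, 283.11190986]), np.float64(nan), 1, 0)
blank 0 350.2451612903226 223.75933528836754 [ 20 153 140] T [ -54.1 -123.3]
blank 1 346.5794721407625 212.76226783968718 [ 20 151 140] T [ -19.7 -118.5]
blank 2 345.84633431085047 201.03206256109482 [ 20 152 139] T [  15.6 -122.7]
blank 3 342.91378299120237 189.5462365591398 [ 20 150 139] T [  51.5 -120.3]
S blank 0 [ -51.4 -123.3]
S blank 1 [ -12.8 -120.6]
S blank 2 [  16.6 -122.1]
S blank 3 [  51.4 -118.8]
rack corners [array([ 77.3, -85.7]), array([  77.7, -157.2]), array([ -81.1, -158.1]), array([-83. , -84.1])]
S rack [array([ -79.4, -158.8]), array([-81.5, -81.5]), array([ 83. , -82.2]), array([  83. , -151.3])]
jar [-18.94310881  38.06886692]h.py:47: RuntimeWarning: Mean of empty slice.
  return ctr,np.degrees(ga[[0,-1]]),np.degrees(np.arctan2(-(far.mean(0)-ctr)[1],(far.mean(0)-ctr)[0]))%360,len(Rd),len(far)
  ret = um.true_divide(
```

```bash
cat >> h.py <<'E'
def needle(c,hub,tip,g0,g1):
    a=np.radians(YAW);X=np.array([np.cos(a),np.sin(a),0]);Y=np.array([-np.sin(a),np.cos(a),0])
    t=np.radians(26);n=np.sin(t)*X+np.cos(t)*np.array([0,0,1.]);u=np.cos(t)*X-np.sin(t)*np.array([0,0,1.]);C=np.r_[wd(150,0),75]
    def q(p):
        e,d=ray(c,*p);w=e+d*((C-e)@n)/(d@n)-C;return np.array([w@u,w@Y])
    h=q(hub);A=[np.degrees(np.arctan2(-(q(p)-h)[1],(q(p)-h)[0])) for p in(tip,g0,g1)]
    return h,[np.linalg.norm(q(p)-h).round() for p in(tip,g0,g1)],"band span",(A[2]-A[1])%360,"needle rad via band start",2.92-np.radians((A[1]-A[0])%360),"via end",4.06-np.radians((A[2]-A[0])%360)
E
python3 - <<'E'
from h import *
T,S=cam("top"),cam("scene")
tp=lambda x,y:(265-.375+x/4,140-.375+y/4)
sp=lambda x,y:(180-.375+x/4,150-.375+y/4)
print(needle(T,tp(133,103),tp(150,145),tp(128,155),tp(78,125)))
print(needle(S,sp(697,302),sp(672,258),sp(690,245),sp(745,275)))
def go(x,y,z,yaw):
    s=env.state();w=np.r_[wd(x,y),z];print("target",w,"now",s["eef_pos"],s["tcp_rot"])
    M=R.from_euler('xyz',[180,0,s["tcp_rot"][2]],degrees=True);print("shift tool",M.inv().apply(w-s["eef_pos"]).round(1),"turn z",s["tcp_rot"][2]-yaw)
go(18,-190,150,10.9)
E
```

```text
(array([2.95266581, 1.77119708]), [np.float64(42.0), np.float64(48.0), np.float64(46.0)], 'band span', np.float64(63.40932094203335), 'needle rad via band start', np.float64(2.5292089325561804), 'via end', np.float64(2.562507505663906))
(array([-2.10082649,  3.41714794]), [np.float64(38.0), np.float64(44.0), np.float64(44.0)], 'band span', np.float64(66.8107991142511), 'needle rad via band start', np.float64(2.506258202076497), 'via end', np.float64(2.480189781644304))
target [ 556.403391   -119.36843744  150.        ] now [ 345.83877429 -250.10468331  170.52595548] [ 1.79985508e+02 -4.06643243e-02 -3.27394849e+00]
shift tool [ 202.8 -142.5   20.5] turn z -14.173948493577521
```

The needle reads about 2.52 rad (jar about 0.58 kg). One blank gives about 3.43 and two about 4.35, so I'll push exactly one, from lane 3. It's clear of the jar, which is at scale (-19,38).

```bash
cat >> h.py <<'E'
def go(x,y,z,yaw):
    s=env.state();w=np.r_[wd(x,y),z];print("target",w.round(1),"now",s["eef_pos"].round(1),s["tcp_rot"].round(1),"scale xy",sc(s["eef_pos"]).round(1))
    M=R.from_euler('xyz',[180,0,s["tcp_rot"][2]],degrees=True);print("shift tool",M.inv().apply(w-s["eef_pos"]).round(1),"turn z",s["tcp_rot"][2]-yaw)
E
python3 -c "
from h import *
go(52,-182,140,10.9)"
```

```text
target [ 588.3 -105.1  140. ] now [ 345.8 -250.1  170.5] [180.   -0.   -3.3] scale xy [-213.5 -278.6]
shift tool [ 233.8 -158.6   30.5] turn z -14.173948493577521
```

>>> apply_moves(increments=[[0,0.025,-0.017,0,0,0,-3],[0,0.06,-0.04,0,0,0,-6],[0,0.095,-0.065,0,0,0,-9],[0,0.13,-0.088,0,0,0,-12],[0,0.15,-0.1,0,0,0,-14.2]])

```text
time_s: 7.68
eef_pos: [504.1, -156.1, 169.6]
tcp_rot: [-180.0, -0.0, 11.2]
ft_force: [0.8, -0.7, 0.3]
opening: -0.4
```

```bash
python3 -c "
from h import *
cam('top');cam('top');cam('top')
go(52,-182,140,10.9)"
```

```text
target [ 588.3 -105.1  140. ] now [ 502.3 -157.1  169.1] [-1.80e+02  1.00e-01  1.11e+01] scale xy [ -42.2 -216.9]
shift tool [ 94.3 -34.5  29.1] turn z 0.2051603404419211
```

>>> apply_moves(increments=[[0,0.025,-0.009,0.008,0,0,0],[0,0.055,-0.02,0.017,0,0,0],[0,0.08,-0.029,0.025,0,0,0],[0,0.094,-0.034,0.029,0,0,0],[0,0.094,-0.034,0.029,0,0,0]])

```text
time_s: 8.25
eef_pos: [587.1, -106.5, 139.4]
tcp_rot: [-179.9, 0.1, 11.0]
ft_force: [-0.2, 0.2, -0.4]
opening: 0.1
```

>>> apply_moves(increments=[[0,0,0,0.02,0,0,0],[0,0,0,0.04,0,0,0],[0,0,0,0.055,0,0,0],[0,0,0,0.062,0,0,0],[0,0,0,0.062,0,0,0]])

```text
time_s: 8.67
eef_pos: [584.1, -108.0, 77.9]
tcp_rot: [-179.9, 0.2, 10.8]
ft_force: [-1.0, -0.1, -0.2]
opening: 0.1
```

```bash
python3 - <<'E'
from h import *
cam('top');go(52,-160,78,10.9)
S=cam('scene')
b=cv2.resize(S["frame"][150:265,250:380],(780,690),interpolation=cv2.INTER_CUBIC)[:600]
cv2.imwrite("pics/s2.png",b)
E
```

```text
target [584.1 -83.5  78. ] now [ 585.  -108.1   79.3] [-1.80e+02  1.00e-01  1.08e+01] scale xy [  48.2 -184.3]
shift tool [  3.7 -24.3   1.3] turn z -0.064779753348704
```

View pics/s2.png

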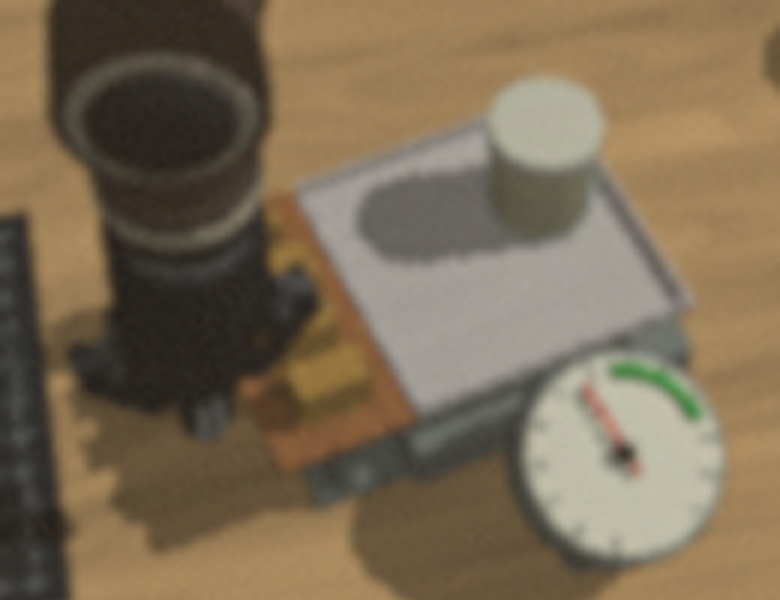

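The fingertips are behind lane 3's blank (blank at crop (325,375), fingertip at (210,415)), about 4 mm short in x. The upper linkage is clear of everything. Pushing slowly.

>>> apply_moves(increments=[[0,0.002,-0.005,0,0,0,0],[0,0.004,-0.01,0,0,0,0],[0,0.004,-0.015,0,0,0,0],[0,0.004,-0.02,0,0,0,0],[0,0.004,-0.024,0,0,0,0]])

```text
time_s: 9.18
eef_pos: [585.5, -82.3, 79.7]
tcp_rot: [180.0, -0.0, 10.9]
ft_force: [-0.3, -0.0, 0.9]
opening: 0.2
```

>>> apply_moves(increments=[[0,0,-0.006,0,0,0,0],[0,0,-0.012,0,0,0,0],[0,0,-0.018,0,0,0,0],[0,0,-0.024,0,0,0,0],[0,0,-0.03,0,0,0,0]])

```text
time_s: 9.6
eef_pos: [579.7, -53.2, 79.4]
tcp_rot: [180.0, -0.0, 10.9]
ft_force: [-0.2, -1.6, 0.7]
opening: -0.3
```

>>> apply_moves(increments=[[0,0,-0.006,0,0,0,0],[0,0,-0.012,0,0,0,0],[0,0,-0.018,0,0,0,0],[0,0,-0.024,0,0,0,0],[0,0,-0.03,0,0,0,0]])

```text
time_s: 10.02
eef_pos: [573.8, -23.6, 79.1]
tcp_rot: [-180.0, 0.0, 10.9]
ft_force: [0.3, -0.6, -0.6]
opening: 0.1
```

```bash
cat >> h.py <<'E'
def golds(c,z=97):
    h=cv2.cvtColor(c["frame"],cv2.COLOR_BGR2HSV);m=cv2.inRange(h,(17,120,95),(25,220,255));o=np.zeros_like(m);o[165:245,270:375]=m[165:245,270:375]
    n,l,s,ct=cv2.connectedComponentsWithStats(o)
    for i in range(1,n):
        if s[i,4]>12: print("gold px",ct[i].round(1),"area",s[i,4],"scale",sc(onz(c,*ct[i],z)).round(1))
E
python3 - <<'E'
from h import *
go(52,-84,78,10.9)
T,S=cam('top'),cam('scene');golds(T);print();golds(S)
b=cv2.resize(S["frame"][150:250,250:380],(780,600),interpolation=cv2.INTER_CUBIC)
cv2.imwrite("pics/s3.png",b)
E
```

```text
target [569.7  -8.9  78. ] now [573.8 -23.6  79.1] [-180.     0.    10.9] scale xy [ 53.2 -99.2]
shift tool [ -1.2 -15.2   1.1] turn z -0.005743397762474345

gold px [290.7 189.5] area 169 scale [ -39.7 -124.5]
gold px [320.8 207.4] area 87 scale [ 61.2 -66.8]
```

View pics/s3.png

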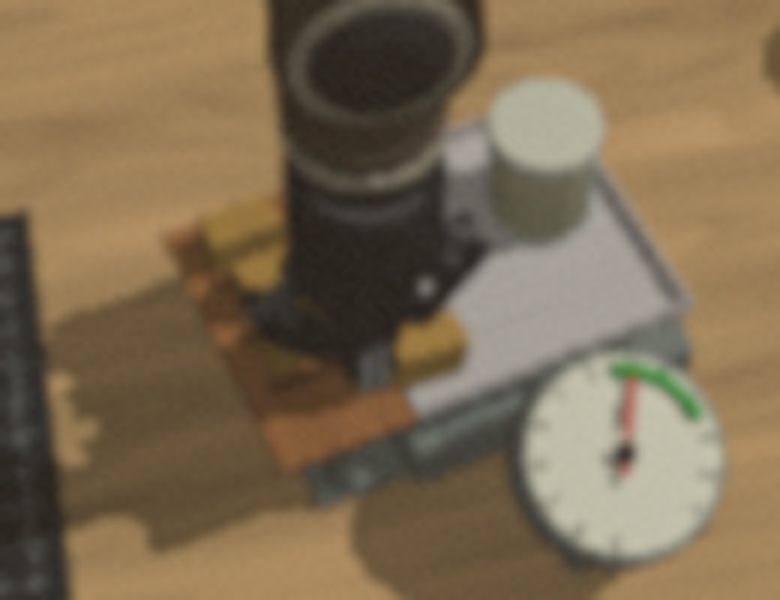

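The blank is partly on the pan (crop (430,345)), with the needle already at the band's start. I'll push about 24 mm further.

>>> apply_moves(increments=[[0,0,-0.006,0,0,0,0],[0,0,-0.012,0,0,0,0],[0,0,-0.018,0,0,0,0],[0,0,-0.022,0,0,0,0],[0,0,-0.024,0,0,0,0]])

```text
time_s: 10.53
eef_pos: [569.4, 0.0, 79.3]
tcp_rot: [-180.0, 0.0, 10.9]
ft_force: [0.0, -1.3, -0.7]
opening: 0.1
```

>>> apply_moves(increments=[[0,0,0.004,0,0,0,0],[0,0,0.01,0,0,0,0],[0,0,0.018,0,0,0,0],[0,0,0.026,0,0,0,0],[0,0,0.03,0,0,0,0]])

```text
time_s: 10.95
eef_pos: [575.5, -31.7, 79.3]
tcp_rot: [180.0, -0.0, 10.8]
ft_force: [-1.1, 0.1, -0.2]
opening: -0.1
```

>>> apply_moves(increments=[[0,0,0,-0.02,0,0,0],[0,0,0,-0.05,0,0,0],[0,0,0,-0.08,0,0,0],[0,0,0,-0.11,0,0,0],[0,0,0,-0.12,0,0,0]])

```text
time_s: 11.37
eef_pos: [576.8, -30.9, 204.1]
tcp_rot: [179.9, -0.3, 10.8]
ft_force: [0.8, -0.3, -0.2]
opening: 0.2
```

>>> apply_moves(increments=[[0,-0.02,0.02,0,0,0,0],[0,-0.045,0.05,0,0,0,0],[0,-0.07,0.08,0,0,0,0],[0,-0.095,0.11,0,0,0,0],[0,-0.12,0.14,0,0,0,0]])

```text
time_s: 11.78
eef_pos: [482.6, -191.9, 199.0]
tcp_rot: [-180.0, 0.0, 10.9]
ft_force: [0.7, -0.4, -0.6]
opening: -0.1
```

>>> apply_moves(increments=[[0,-0.02,0.02,0,0,0,0],[0,-0.045,0.05,0,0,0,0],[0,-0.07,0.08,0,0,0,0],[0,-0.095,0.1,0,0,0,0],[0,-0.1,0.1,0,0,0,0]])

```text
time_s: 12.2
eef_pos: [401.7, -311.2, 198.8]
tcp_rot: [180.0, 0.1, 10.6]
ft_force: [0.7, 0.3, 0.1]
opening: 0.1
```

```bash
python3 - <<'E'
from h import *
T,S=cam('top'),cam('scene');golds(T);print();golds(S)
a=cv2.resize(T["frame"][145:265,270:465],(650,400),interpolation=cv2.INTER_CUBIC)
cv2.imwrite("pics/t4.png",cv2.resize(T["frame"][150:250,260:390],(780,600),interpolation=cv2.INTER_CUBIC))
cv2.imwrite("pics/s4.png",cv2.resize(S["frame"][140:290,170:390],(792,540),interpolation=cv2.INTER_CUBIC))
E
```

```text
gold px [317.4 194.5] area 84 scale [ 50.1 -41.5]
gold px [345.3 201.1] area 110 scale [  15.7 -121.1]
gold px [346.3 212.5] area 110 scale [ -18.8 -117.9]
gold px [350.  223.9] area 108 scale [ -54.3 -122.6]

gold px [294.9 196. ] area 369 scale [ -10.8 -122.2]
gold px [327.4 205.6] area 86 scale [ 63.2 -45.6]
```

View pics/t4.png

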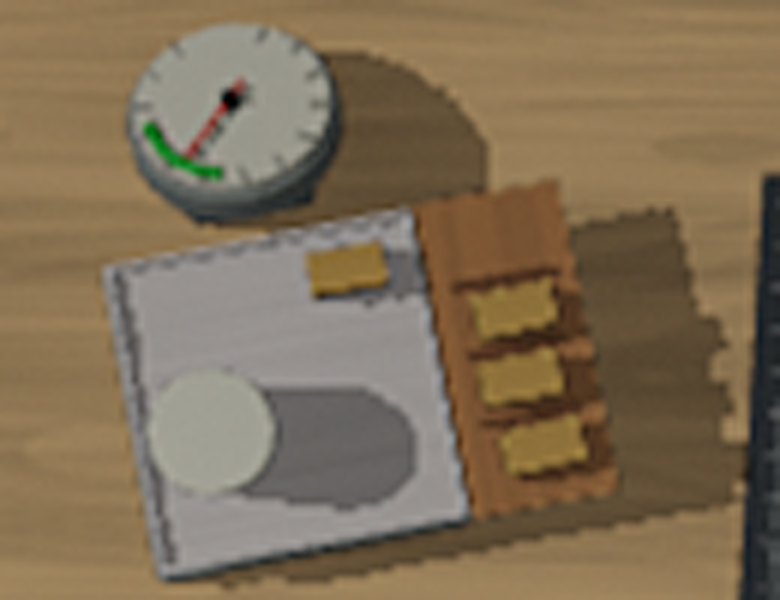

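View pics/s4.png

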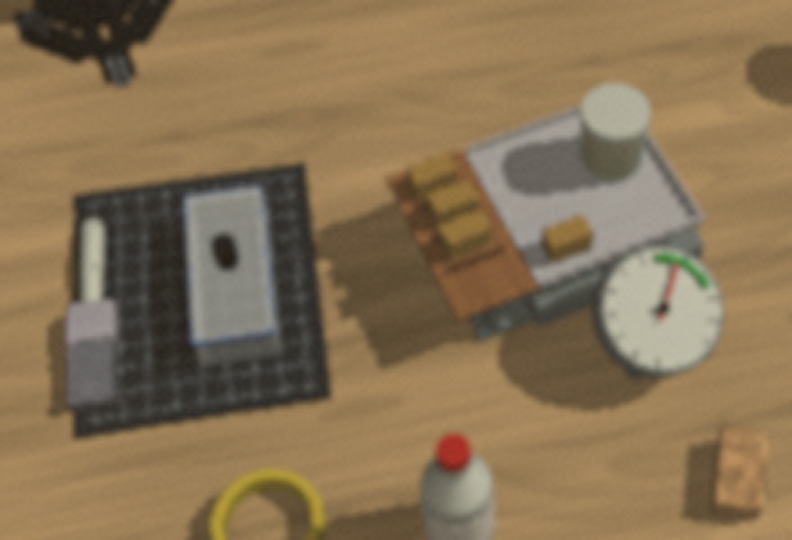

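The blank is wholly on the pan: its centre is at scale y about -42, so its rear edge is at about -62, inside the pan edge at -80. The needle lies in the green band (top crop (190,155)). Everything else is as it was, and the arm is clear.

```bash
python3 -c "
from h import *
print(env.state()['time_s'],env.state()['joint_velocities'].round(2));print(ticket.close_job())"
```

```text
12.3 [ 2.75  0.24  0.51 -0.24  0.44  0.76]
the job is handed in; nothing more can be done
None
```

The job is done and handed in at 12.3 s of robot time, well inside the 64 s limit.

- **Cover:** I lifted it off the rack by its knob and set it down rim first on the mat. The final picture shows it standing flat there, clear of the brush.
- **Blanks:** Before any blank was moved the needle read about 2.52 rad, so one blank was enough and two would have overshot. I pushed the lane 3 blank along its lane with the closed fingers. It sits wholly on the pan, its rear edge about 18 mm in from the pan's edge. The other three are still in the rack.
- **Needle:** In the last pictures from both cameras it points inside the green band. I expected about 3.43 rad there and did not measure the final angle again.
- **Everything else:** The jar is still standing on the pan, and nothing else in view had moved. The last pictures did not show the bowl or the tin, but the arm never went near either.

**Checks that failed or disagreed:**
- My first automatic dial reading failed because its colour masks were poor. I read the dial from hand-picked points instead, and the two cameras agreed to about 0.08 rad.
- The last automatic blank position from the scene camera was off from the top camera's in x, by about 13 mm on the moved blank, because its mask included the blank's side face. I relied on the top view.
- The arm was still drifting slightly (under 3 deg/s) when I handed in, but it was away from everything.

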